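Gauge the bore of a dry-block heater

ROBOT

A 6-joint arm with a two-finger parallel gripper is mounted at the origin on the work surface. World frame = base frame: x ahead of the robot, y to its left, z up, the work surface at z = 0. Lengths are in m, angles in rad, forces in N, time in s.
With the tool pointing down it reaches from about 0.3 to 0.775 m from the base axis. Payload 14.6 kg.
Tool frame: the origin (TCP) lies at the centre of the arm's flange, where the gripper is bolted on; the fingertips stand 199 mm ahead of it and the grasp point (between the pads) lies 180 mm ahead of it; z points along the fingers, y is the line along which they close (so a half turn about z gives the same grasp; the last joint's range is limited). The gripper opens to 94 mm and grips with 3 to 60 N. Pads are 16 mm wide; open, the fingers measure 119 mm over their backs; the gripper's body (75 mm by 177 mm) begins 78 mm behind the grasp point.
Start: joints at [-1.392, 0.3, 1.521, -0, 1.321, -0.067], TCP at [0.134, -0.533, 0.405] pointing down, gripper open.
Joint ranges: [-3.03, 3.03], [-0.79, 2.21], [0.23, 2.52], [-1.04, 4.18], [0, 3.07], [-2.55, 2.55]. Speed limits (rad/s): [2.22, 2.22, 2.57, 3.14, 3.14, 3.14].

INTERFACE

Orientations are given as [roll, pitch, yaw] about the fixed x, y, z axes, in that order (R = Rz(yaw) Ry(pitch) Rx(roll)).
In Python, from station import ctrl gives the robot as it stands. The module is installed in compiled form; this text tells all that it offers.
- The arm moves only by the tool servo_tool, never from a script. Its argument "motion" is a list of rows, each a list of 5 numbers: the closure, from 0 (fully open) to 1 (shut), then the shift along the world's x, y, z in cm, then the turn about the world's z in degrees. A call has 1 to 20 rows; each row is the pose to reach, as a shift and turn from the pose commanded when the call began; what a row does not reach only later rows make up. A row lasts 1/8 s, in which the tool goes at most 62.5 mm and 10.7 degrees, less where a joint would pass 70% of its speed; a pose out of reach is approached as far as the arm can. A call with a gripper value outside its range is refused whole. The fingers move at their own pace and stop on an object; "squeeze" is the grip in N (left out, the last holds). Time passes only in rows, so rows that repeat a pose let the fingers close. It gives the time, the measured TCP pose, the force, the opening and the grip force at its end, in the units of the state.
- ctrl.get_obs(): the state, without advancing time (a new reading comes with each control period).
- ctrl.camera(name): name is "scene" or "top" or "wrist"; returns a dict with "image" (400x640x3 uint8, red, green, blue), "fx", "fy", "cx", "cy" (pixels), "camera_from_world" (4x4, takes a point from world to camera coordinates); the wrist camera has in their place "hand_eye" (4x4, takes a point from camera to tool coordinates, whose origin is the TCP and whose axes are the flange's). Camera axes: x right, y up, looking along -z (the intrinsics and any distortion apply to the point x, -y, -z); pixel columns grow to the right and rows downward; lengths in m; the calibration is good to about 2 mm. A picture is of the moment at which its call begins: read the wrist's pose just before it. There is no depth.
- ctrl.hand_in(): hands the job in; it is judged then, once.
The state is a dict: "time_s": time; "qpos": joint angles; "joint_vel": joint speeds; "tau": joint torques, N m; "ee_pos": TCP position; "eef_rot": TCP orientation; "force": force on the tool from outside, world axes, zero at the start; "moment": the same for the moment, N m; "grip_width": finger opening in m; "grip_force": force on a finger pad.
Only numpy, scipy, OpenCV 4.12 (cv2) and the standard library are available. Lean on these libraries where they do the work, as an engineer would, in place of code of your own. Each camera call takes 0.05 s, during which the arm holds its last target. There are 200 camera calls.

TASK

Check the wide bore of the dry-block heater with the telescoping bore gauge that stands in the white stand: lower the gauge into the bore until it sits fully home, upright, with the cone under its flange in the mouth, let go of it, press the button on its top all the way down so that its plungers spring out to the wall, and let the button come up again to lock them. Then draw the gauge straight out without spoiling the reading and put it back in its stand, upright, flange down on the stand, and let go. Work gently: no hard pushing on the button or of the gauge against the heater (well under 25 N), and leave the other things on the bench where they are.

Things in the scene. Friction and masses are not known exactly. Their poses are not given: they have to be found in the camera images.
- gauge_grip (a point): Telescoping bore gauge, steel, 122 mm tall, about 0.35 kg, loose, standing upright. This point is on its axis at the middle of its round dark handle (diameter 22 mm, 58 mm long), 35 mm above the underside of the flange; grip the handle here. z points up along the gauge; the plungers lie along y. The gauge looks the same from all sides except for the plungers.
- gauge_flange (a point): Centre of the underside of the gauge's flange (disc 54 mm across, 6 mm thick). Below it: a 45 degree cone, 39 to 34 mm across, 2.5 mm long; a pilot 34 mm across, 9.5 mm long; a 6 mm taper to a head 28 mm across, 30 mm long, with a chamfered nose, 48 mm below the flange. Fully home in the bore the cone sits in the mouth and centres the gauge, the flange 1.5 mm above the block.
- lock_top (a point): Centre of the top face of the lock button on the gauge's top: plain steel disc, 17 mm across, 74 mm above the underside of the flange when up (10 mm proud of the handle). It moves down along the gauge's axis.
- lock (a joint): Lock button: 0 when up (plungers locked), 0.006 m when fully down. Its push grows from 1 N to about 12 N at the stop; 14 to 17 N holds it surely down. As it goes down the plungers come out; they are sure to be on the bore's wall only when it is fully down, held for half a second. It returns by itself, and a drag then holds the plungers where they are.
- tip_a (a point): Outer end of one plunger (brass pin, 8 mm across, round end), 30 mm below the flange. At the start both ends are 13 mm from the axis, inside the head. The button springs both out together to the wall. A drag then holds them, but over 3 N on one end (gauge drawn out leaning to a side) drives both in and spoils the reading. Pressed outside the bore they go to 40 mm apart and enter no bore.
- tip_b (a point): Outer end of the opposite plunger, see tip_a.
- bore_mouth (a point): Centre of the mouth of the wide bore in the heater's aluminium block: 36 mm across, 65 mm deep, vertical, sharp-edged, in the block's flat top 95 mm above the bench. The gauge's pilot has 1 mm of play all round in it. z up; axes are the heater's. On its +y side is a block with four small tube wells, where two capped tubes, 120 mm or so from the bore, rise to 155 mm above the bench.
- stand_mouth (a point): Centre of the mouth of the hole in the white gauge stand: a fixed block 90 x 90 x 60 mm, hole 42 mm across and 54 mm deep in its top, 60 mm above the bench. The gauge stands in it at the start, its flange resting on the top; the hole is wide enough for the gauge with its plungers set to the bore.
- tube0: Bystander: capped glass tube, origin at its underside. Leave it alone.
- tube1: Bystander: capped glass tube, origin at its underside. Leave it alone.
- bulb: Bystander: red rubber pipette bulb, origin at its underside. Leave it alone.
- beaker: Bystander: glass beaker, origin at its underside. Leave it alone.
- bottle: Bystander: amber reagent bottle, origin at its underside. Leave it alone.
- dish: Bystander: clear petri dish, origin at its underside. Leave it alone.
- driver: Bystander: screwdriver, origin at its underside. Leave it alone.
- micrometer: Bystander: micrometer, origin at its underside. Leave it alone.
- gauge: The whole gauge; origin on its axis at the nose's end, 48 mm below the flange's underside; z up along it.
- heater: The heater, a fixed grey and white box 200 x 260 x 95 mm; origin under its middle on the bench; bore_mouth is at (20, -48, 95) mm in its frame.
Not all that is in view belongs to the job. Leave any black, brown or green look-alike of the part that bears stand_mouth alone.

How it is judged:
By the outcome, as a careful person would: the job done as asked, in the order asked, and still so for the second after the job is handed in, with the robot touching nothing.
It also fails if it takes over 70 s, if anything falls off the work surface, if the arm or the gripper's body presses on something with over 40 N, if the wrist force passes 120 N, or if a joint passes its speed limit or range.

## Working session

There is one attempt and no reset: what is moved stays moved. The work goes in short steps, Python scripts to look and compute and a tool call to move; the robot and the scene stay as the last step left them, time stands still between calls to the robot, and variables do not carry over. Pictures are saved under pics/ and viewed, at most 10 in all, crops included, and the job is handed in when it is done.

Besides the shell and the picture viewer there is one more tool, called after "Emit:" as name(argument=value, ...) on one line, values as JSON. servo_tool: Moves the arm, as the interface text tells. Its arguments: {"type":"object","properties":{"motion":{"type":"array","items":{"type":"array","items":{"type":"number"}}},"squeeze":{"type":"number"}},"required":["motion"]}

```bash
mkdir -p pics; cat > h.py <<'E'
import numpy as np,cv2
from station import ctrl
from scipy.spatial.transform import Rotation as R
def shot(n,f=None):
    o=ctrl.get_obs(); c=ctrl.camera(n)
    if n=="wrist":
        T=np.eye(4);T[:3,:3]=R.from_euler('xyz',o['eef_rot']).as_matrix();T[:3,3]=o['ee_pos']
        c['w']=T@np.array(c['hand_eye'])
    else: c['w']=np.linalg.inv(np.array(c['camera_from_world']))
    if f: cv2.imwrite('pics/'+f,c['image'][:,:,::-1])
    return c
def ray(c,u,v):
    d=np.array([(u-c['cx'])/c['fx'],-(v-c['cy'])/c['fy'],-1.])
    return c['w'][:3,3],c['w'][:3,:3]@d
def onz(c,u,v,z):
    p,d=ray(c,u,v); return p+d*(z-p[2])/d[2]
def proj(c,P):
    q=np.linalg.inv(c['w'])@np.append(P,1); return c['cx']-c['fx']*q[0]/q[2], c['cy']+c['fy']*q[1]/q[2]
E
python3 - <<'E'
from h import *
a=shot('top','top.png');b=shot('scene','scene.png')
for c in(a,b): print(c['fx'],c['cx'],c['cy'],[k for k in c],c['w'].round(3))
print(ctrl.get_obs())
E
```

```text
435.72465405922446 322.59205551991573 205.22898737551623 ['image', 'fx', 'fy', 'cx', 'cy', 'camera_from_world', 'w'] [[ 0.016  0.988 -0.155  0.366]
 [-1.     0.016  0.    -0.006]
 [ 0.003  0.155  0.988  1.37 ]
 [ 0.     0.     0.     1.   ]]
423.4432330415468 328.9053393103816 193.84701536887775 ['image', 'fx', 'fy', 'cx', 'cy', 'camera_from_world', 'w'] [[ 0.082 -0.842  0.533  1.346]
 [ 0.997  0.068 -0.047 -0.086]
 [ 0.003  0.535  0.845  1.335]
 [ 0.     0.     0.     1.   ]]
{'time_s': 0.1, 'qpos': array([-1.39164891e+00,  3.00408966e-01,  1.52151450e+00,  4.41970474e-06,
        1.32069284e+00, -6.65744333e-02]), 'joint_vel': array([-1.13408984e-03, -2.59937193e-03, -2.18586008e-03,  5.55769561e-04,
        2.08732555e-04,  2.26772957e-05]), 'tau': array([-1.70593858e-04, -5.32648051e+01, -3.53286481e+01,  7.08786724e-02,
        2.34802708e-02, -4.84084819e-05]), 'ee_pos': array([ 0.13379706, -0.53344796,  0.40414847]), 'eef_rot': array([-3.14057155e+00, -7.23703086e-05,  2.45720716e-01]), 'force': array([ 0.42555012, -0.31928139,  0.58591885]), 'moment': array([-0.02281151, -0.00745835,  0.00017391]), 'grip_force': 0.0, 'grip_width': 0.09406005096551574}
```

View pics/top.png

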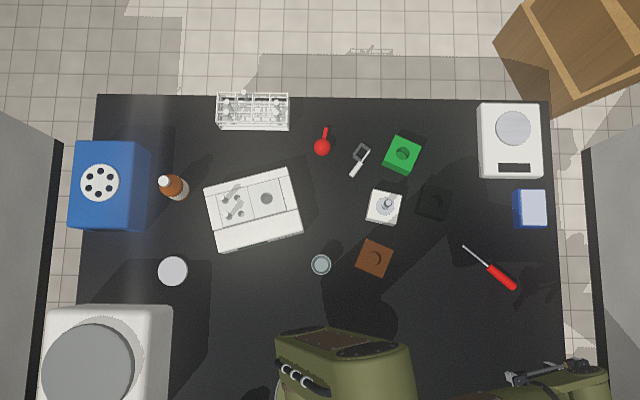

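View pics/scene.png

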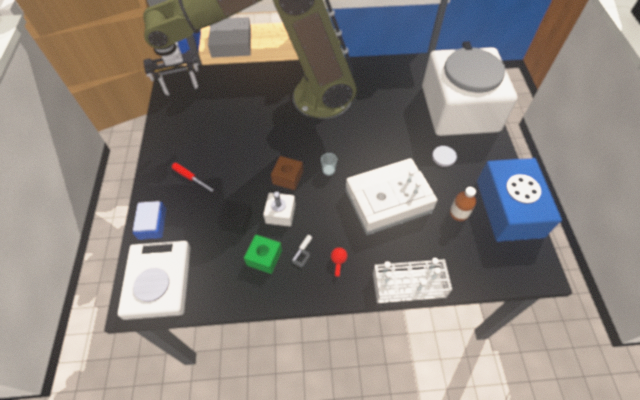

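Top view: the white stand with the gauge is at (384,206). The look-alikes are green (402,154), brown (375,258) and black (433,203). Only the white one fits the description and holds the gauge. The heater is at (253,210), with its bore at about (267,198). I'll confirm both in an enlarged crop and measure them.

```bash
python3 - <<'E'
from h import *
a=shot('top')
im=a['image'][:,:,::-1].copy()
c1=cv2.resize(im[160:260,195:310],None,fx=5,fy=5,interpolation=cv2.INTER_CUBIC)
c2=cv2.resize(im[180:230,355:415],None,fx=5,fy=5,interpolation=cv2.INTER_CUBIC)
o=np.zeros((800//2+200,800,3),np.uint8); 
o[:500,:575]=c1; 
o2=cv2.resize(im[180:230,358:413],None,fx=4,fy=4); o[:200,576:796]=o2
cv2.imwrite('pics/crop.png',o)
E
```

```text
(no output)
```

View pics/crop.png

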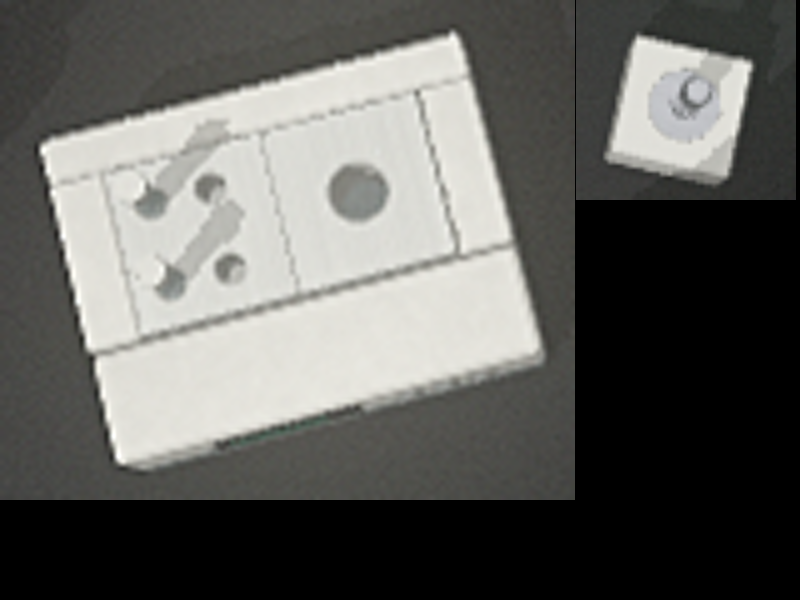

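The crop confirms the gauge standing in the white stand. Its flange centre is about (385,206) in the top image and the bore centre is about (266.4,198).

```bash
python3 - <<'E'
from h import *
a=shot('top');b=shot('scene')
P=onz(a,266.3,198.1,.095);F=onz(a,384.8,205.8,.066)
print('bore',P,'flange',F)
print(proj(b,P),proj(b,F),proj(b,F+[0,0,.068]),proj(a,F+[0,0,.068]))
# white masks
for c,u0,v0,z in((a,384,206,.06),):
    hsv=cv2.cvtColor(c['image'],cv2.COLOR_RGB2HSV)
    m=((hsv[:,:,2]>110)).astype(np.uint8)
    k,l,s,ce=cv2.connectedComponentsWithStats(m)
    i=l[v0+5,u0-8]; print(s[i],ce[i])
    r=cv2.minAreaRect(np.argwhere(l==i)[:,::-1].astype(np.float32)); print(r)
w=shot('wrist'); print(w['w'].round(3),np.array(w['hand_eye']).round(3),w['fx'])
E
```

```text
bore [0.58527999 0.16119995 0.095     ] flange [ 0.57238999 -0.19478621  0.066     ]
(np.float64(380.7117582276362), np.float64(195.30800900040904)) (np.float64(278.33627646799505), np.float64(203.5441702084815)) (np.float64(276.35795630944557), np.float64(193.1129096072423)) (np.float64(388.19601383902943), np.float64(202.15663004936897))
[365 189  37  37 999] [383.19119119 207.14314314]
((383.25146484375, 207.1935272216797), (31.248573303222656, 32.711273193359375), 12.804265975952148)
[[ 0.243  0.937  0.252  0.207]
 [-0.97   0.235  0.062 -0.515]
 [-0.001 -0.259  0.966  0.384]
 [ 0.     0.     0.     1.   ]] [[ 0.     0.966  0.259  0.076]
 [ 1.    -0.     0.     0.   ]
 [ 0.     0.259 -0.966  0.021]
 [ 0.     0.     0.     1.   ]] 295.23374688946956
```

Emit:
servo_tool(motion=[[0, 4, 3, 0, 0], [0, 8, 6, 0, 0], [0, 12, 9.5, 0, 0], [0, 16, 12.5, 0, 0], [0, 20, 15.5, 0, 0], [0, 24, 18.5, 0, 0], [0, 28, 21.5, 0, 0], [0, 32, 25, 0, 0], [0, 36, 28, 0, 0], [0, 40, 31, 0, 0], [0, 42.5, 33, 0, 0], [0, 43.8, 33.8, 0, 0], [0, 43.8, 33.8, 0, 0], [0, 43.8, 33.8, 0, 0], [0, 43.8, 33.8, 0, 0]], squeeze=30)

```text
time_s: 2.17
ee_pos: [0.5712, -0.1962, 0.4049]
eef_rot: [3.141, -0.0, 0.245]
force: [1.2, -0.5, -0.5]
grip_width: 0.094
grip_force: 0.0
```

```bash
python3 - <<'E'
from h import *
w=shot('wrist','w1.png');print(ctrl.get_obs()['ee_pos'],ctrl.get_obs()['eef_rot'])
for z in(.06,.066,.134):print(z,proj(w,[.5724,-.1948,z]))
E
```

```text
[ 0.57129375 -0.19612616  0.40489934] [ 3.14139075e+00 -2.13591382e-04  2.44757664e-01]
0.06 (np.float64(317.44903442701), np.float64(187.72279762698045))
0.066 (np.float64(317.4312272990429), np.float64(188.9384550991304))
0.134 (np.float64(317.17410921368355), np.float64(206.4913991937292))
```

View pics/w1.png

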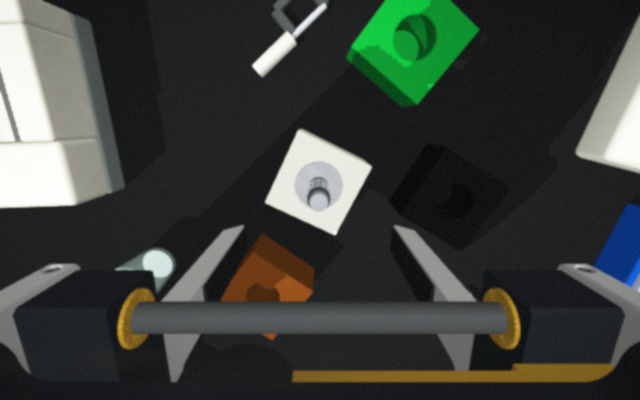

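The wrist view shows the gauge in the white stand, with the flange disc at about (318,186) and the button at about (319,201). I'll fit the disc precisely.

```bash
python3 - <<'E'
from h import *
w=shot('wrist');im=w['image'].astype(int)
print(im[175,300:340:6],im[150,305],im[200,318],im[204,316:322])
sub=cv2.cvtColor(w['image'],cv2.COLOR_RGB2HSV)
b=im[:,:,2]-im[:,:,0]
m=np.zeros(b.shape,np.uint8);m[140:225,270:370]=(b[140:225,270:370]>5)&(im[140:225,270:370].sum(2)>250)
cs,_=cv2.findContours(m,0,2);c=max(cs,key=cv2.contourArea);h=cv2.convexHull(c)
e=cv2.fitEllipse(h);print(e,cv2.boundingRect(h));print(onz(w,*e[0],.066))
g=cv2.medianBlur(cv2.cvtColor(w['image'],cv2.COLOR_RGB2GRAY),3)[185:215,305:335]
big=np.hstack([cv2.resize(w['image'][130:250,250:390],None,fx=5,fy=5,interpolation=cv2.INTER_CUBIC)])
cv2.imwrite('pics/w1c.png',big[:,:,::-1])
E
```

```text
[[193 196 202]
 [192 197 202]
 [199 203 207]
 [196 200 205]
 [196 198 203]
 [191 195 200]
 [192 194 201]] [234 235 227] [198 201 207] [[197 197 203]
 [200 202 208]
 [198 203 207]
 [195 198 203]
 [197 201 206]
 [194 198 202]]
((318.4800109863281, 185.35911560058594), (45.12778854370117, 46.37174987792969), 169.89468383789062) (296, 163, 46, 47)
[ 0.57671342 -0.19485701  0.066     ]
```

View pics/w1c.png

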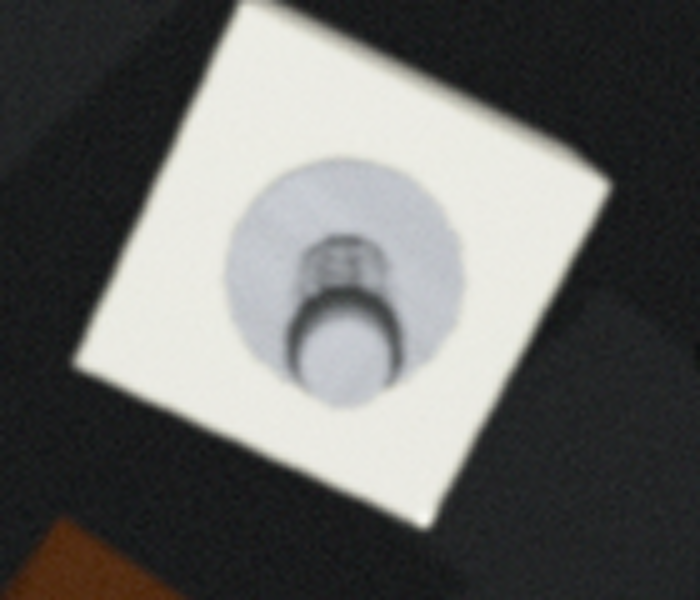

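```bash
python3 - <<'E'
from h import *
w=shot('wrist')
f=lambda u,v:(250+u/5-.4,130+v/5-.4)
print('fl',onz(w,*f(344.5,274),.066),'btn',onz(w,*f(345,358.5),.134))
q=[onz(w,*f(*p),.06) for p in((243,0),(612,185),(428,528),(74,364))]
print(np.mean(q,0),[np.linalg.norm(q[i]-q[i-1]) for i in range(4)])
E
```

```text
fl [ 0.57786346 -0.19450793  0.066     ] btn [ 0.57752389 -0.19466908  0.134     ]
[ 0.57581834 -0.19381099  0.06      ] [np.float64(0.09024558932393915), np.float64(0.0900772027451007), np.float64(0.09023137051705514), np.float64(0.09067034598960994)]
```

Emit:
servo_tool(motion=[[0, 0, 4, 0, 0], [0, 0, 9, 0, 0], [0, 0, 14, 0, 0], [0, 0.5, 19, 0, 0], [0, 1, 24, 0, 0], [0, 1.3, 29, 0, 0], [0, 1.3, 33, 0, 0], [0, 1.3, 35.6, 0, 0], [0, 1.3, 35.6, 0, 0], [0, 1.3, 35.6, 0, 0], [0, 1.3, 35.6, 0, 0]])

```text
time_s: 3.7
ee_pos: [0.5849, 0.1595, 0.4047]
eef_rot: [3.141, -0.0, 0.245]
force: [-0.5, 0.0, -0.1]
grip_width: 0.0941
grip_force: 0.0
```

```bash
python3 - <<'E'
from h import *
w=shot('wrist');print(ctrl.get_obs()['ee_pos'],proj(w,[.5853,.1612,.095]))
cv2.imwrite('pics/w2.png',cv2.resize(w['image'][110:250,230:410],None,fx=4,fy=4,interpolation=cv2.INTER_CUBIC)[:,:,::-1])
E
```

```text
[0.5849584  0.15955397 0.40474903] (np.float64(316.8458255316547), np.float64(196.198212996497))
```

View pics/w2.png

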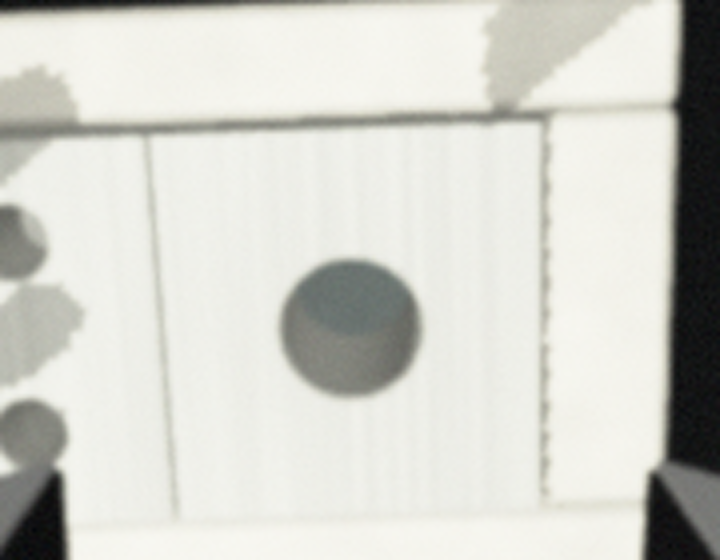

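The bore is seen at crop (351,328), which is about (317.5,191.7) in the full image. I'll fit it accurately.

```bash
python3 - <<'E'
from h import *
w=shot('wrist');g=cv2.cvtColor(w['image'],cv2.COLOR_RGB2GRAY)
g=cv2.resize(g[165:220,290:345],None,fx=8,fy=8,interpolation=cv2.INTER_CUBIC)
m=(g<180).astype(np.uint8);k,l,s,ce=cv2.connectedComponentsWithStats(m)
i=l[27*8-4,27*8];cs,_=cv2.findContours((l==i).astype(np.uint8),0,1);e=cv2.fitEllipse(max(cs,key=len))
u,v=290+(e[0][0]+.5)/8-.5,165+(e[0][1]+.5)/8-.5
print(e,u,v,onz(w,u,v,.095)); a=onz(w,u-e[1][0]/16,v,.095);b=onz(w,u+e[1][0]/16,v,.095);print(np.linalg.norm(a-b))
E
```

```text
((222.6769561767578, 216.02430725097656), (274.315185546875, 281.1647033691406), 89.28176879882812) 317.3971195220947 191.56553840637207 [0.59013886 0.16194498 0.095     ]
0.03452944957790449
```

Emit:
servo_tool(motion=[[0, 0, -4, 0, 0], [0, 0, -9, 0, 0], [0, -0.3, -14, 0, 0], [0, -0.5, -19, 0, 0], [0, -0.7, -24, 0, 0], [0, -1, -29, 0, 0], [0, -1, -33, 0, 0], [0, -1, -35.4, 0, 0], [0, -1, -35.4, -2, 0], [0, -1, -35.4, -5, 0], [0, -1, -35.4, -8, 0], [0, -1, -35.4, -10.5, 0], [0, -1, -35.4, -12.5, 0], [0, -1, -35.4, -13, 0], [0, -1, -35.4, -13, 0], [0, -1, -35.4, -13, 0]])

```text
time_s: 5.8
ee_pos: [0.575, -0.1934, 0.2757]
eef_rot: [3.141, -0.001, 0.246]
force: [1.2, 0.5, 0.6]
grip_width: 0.0938
grip_force: 0.0
```

```bash
python3 - <<'E'
from h import *
w=shot('wrist','w3.png');o=ctrl.get_obs();print(o['ee_pos'],o['eef_rot'])
for x in(.572,.5775):print(proj(w,[x,-.1947,.134]))
E
```

```text
[ 0.57496683 -0.193469    0.27557673] [ 3.14080871e+00 -1.15621927e-03  2.45846980e-01]
(np.float64(319.19334452421447), np.float64(295.8717734686747))
(np.float64(322.11095444115995), np.float64(285.6618519957717))
```

View pics/w3.png

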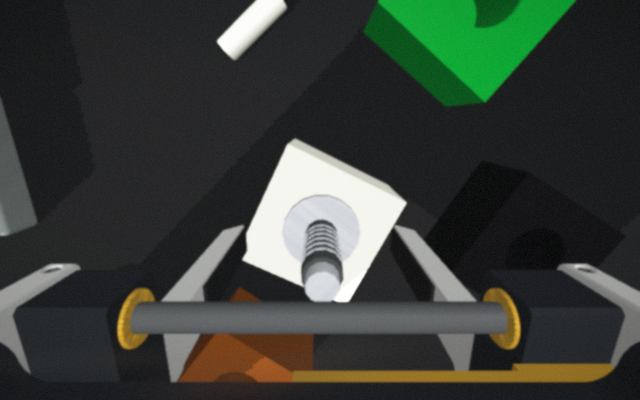

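The button shows at about (321,282) between the open fingers. I'll check the wrist calibration against the fingertips at (243,227) and (395,227).

```bash
python3 - <<'E'
from h import *
w=shot('wrist');o=ctrl.get_obs()
M=R.from_euler('xyz',o['eef_rot']).as_matrix();t=o['ee_pos']
for p in((.008,.047,.199),(.008,-.047,.199),(-.008,.047,.199),(-.008,-.047,.199),(0,0,.18)):print(p,np.round(proj(w,t+M@np.array(p)),1))
for u,v,z in((321,282,.134),(321,231,.066)):
    print(M.T@(onz(w,u,v,z)-t))
E
```

```text
(0.008, 0.047, 0.199) [391.5 228.7]
(0.008, -0.047, 0.199) [245.3 228.7]
(-0.008, 0.047, 0.199) [389.9 251.6]
(-0.008, -0.047, 0.199) [246.9 251.6]
(0, 0, 0.18) [318.4 253.1]
[0.00394751 0.00121749 0.14144896]
[0.00236263 0.00178647 0.20944788]
```

Emit:
servo_tool(motion=[[0, 0.2, -0.1, 0, 0], [0, 0.2, -0.1, 0, 0], [1, 0.2, -0.1, 0, 0], [1, 0.2, -0.1, 0, 0], [1, 0.2, -0.1, 0, 0], [1, 0.2, -0.1, 0, 0], [1, 0.2, -0.1, 0, 0], [1, 0.2, -0.1, 0, 0], [1, 0.2, -0.1, 0, 0], [1, 0.2, -0.1, 0, 0]], squeeze=30)

```text
time_s: 7.15
ee_pos: [0.5768, -0.1945, 0.2746]
eef_rot: [3.142, -0.0, 0.246]
force: [0.9, 0.0, 0.3]
grip_width: 0.0213
grip_force: 30.0
```

Emit:
servo_tool(motion=[[1, 0, 0, 0.5, 0], [1, 0, 0, 1.5, 0], [1, 0, 0, 3, 0], [1, 0, 0, 5, 0], [1, 0, 0, 7.5, 0], [1, 0, 0, 10, 0], [1, 0, 0, 12, 0], [1, 0, 2, 13, 0], [1, 0, 6, 13, 0], [1, 0.3, 11, 13, 0], [1, 0.6, 16, 13, 0], [1, 1, 21, 13, 0], [1, 1.2, 26, 13, 0], [1, 1.2, 31, 13, 0], [1, 1.2, 34, 13, 0], [1, 1.2, 35.3, 13, 0], [1, 1.2, 35.6, 13, 0], [1, 1.2, 35.6, 13, 0], [1, 1.2, 35.6, 13, 0], [1, 1.2, 35.6, 13, 0]])

```text
time_s: 9.65
ee_pos: [0.5889, 0.1609, 0.4047]
eef_rot: [-3.142, -0.0, 0.245]
force: [0.2, 0.5, -3.7]
grip_width: 0.0216
grip_force: 30.0
```

```bash
python3 - <<'E'
from h import *
w=shot('wrist');o=ctrl.get_obs();print(o['ee_pos'],o['eef_rot'])
a=shot('top');b=shot('scene')
A=cv2.resize(w['image'][150:350,180:460],None,fx=2,fy=2)
B=cv2.resize(a['image'][155:235,220:320],(400,320),interpolation=cv2.INTER_CUBIC)[:200]
B=cv2.resize(a['image'][165:225,230:300],(230,200),interpolation=cv2.INTER_CUBIC)
C=cv2.resize(b['image'][150:220,345:425],(230,200),interpolation=cv2.INTER_CUBIC)
o=np.zeros((400,800,3),np.uint8);o[:,:560]=A;o[:200,565:795]=B;o[200:,565:795]=C
cv2.imwrite('pics/w4.png',o[:,:,::-1])
E
```

```text
[0.5889076  0.16101561 0.40470342] [ 3.14156600e+00 -6.16396650e-05  2.45050364e-01]
```

View pics/w4.png

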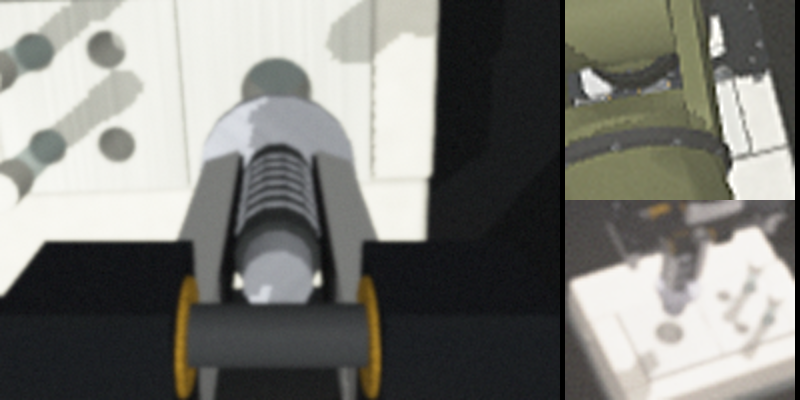

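Wrist view: the bore's upper edge is at about (318,179), the flange's upper edge at about (319.7,198), and the gauge is upright in the fingers. I'll compute the offsets.

```bash
python3 - <<'E'
from h import *
w=shot('wrist');o=ctrl.get_obs()
M=R.from_euler('xyz',o['eef_rot']).as_matrix();t=o['ee_pos']
g=cv2.cvtColor(w['image'],cv2.COLOR_RGB2GRAY).astype(float)
# bore edges: left/right at several rows (levels 180), column profile
for v in range(182,192,2):
    r=cv2.blur(g,(3,3))[v,290:345]; i=np.where(r<185)[0]; print(v,290+i[0],290+i[-1])
print(g[170:205,318].astype(int))
f=lambda u,v,z:(M.T@(onz(w,u,v,z)-t))[:2]*1000
print('bore top edge',f(318,178.7,.095),'flange top edge',f(319.7,198,.1957),'btn',f(318.9,288,.2637))
print('bore ctr pred px',proj(w,[.5901,.1619,.095]),proj(w,onz(w,318,178.7,.095)))
E
```

```text
182 308 328
184 306 331
186 304 332
188 303 334
190 302 334
[241 240 241 241 241 241 239 236 211 158 124 114 117 115 112 111 112 111
 112 114 115 111 113 112 111 113 112 117 138 155 159 156 160 161 160]
bore top edge [18.7445745  -0.39819308] flange top edge [25.74064602  0.88758069] btn [1.16197766 0.27908154]
bore ctr pred px (np.float64(318.16033889203095), np.float64(195.64135438577256)) (np.float64(318.0), np.float64(178.70000000000005))
```

```bash
python3 - <<'E'
from h import *
w=shot('wrist');o=ctrl.get_obs()
H=np.array(w['hand_eye'])
def tool(u,v,d): # point in tool frame at depth d along tool z
    r=H[:3,:3]@np.array([(u-w['cx'])/w['fx'],-(v-w['cy'])/w['fy'],-1]);p=H[:3,3]
    return (p+r*(d-p[2])/r[2])[:2]*1000
def prof(im,u,a,b):
    g=cv2.cvtColor(im,cv2.COLOR_BGR2GRAY);return g[a:b,u-2:u+3].mean(1).astype(int)
w1=cv2.imread('pics/w1.png');w3=cv2.imread('pics/w3.png');w4=w['image'][:,:,::-1].copy()
for n,im,u,a,b,a2,b2 in(('w1',w1,318,155,167,190,216),('w3',w3,321,188,202,258,306),('w4',w4,319,192,204,260,306)):
    print(n,a,prof(im,u,a,b),a2,prof(im,u,a2,b2))
for u,v in((318.5,160.7),):print(tool(u,v,.4049-.066))
E
```

```text
w1 155 [233 234 233 233 233 228 213 195 193 194 194 193] 190 [ 87 111 135 159 186 198 201 200 199 199 199 199 198 197 198 197 196 195
 194 194 198 211 227 232 232 232]
w3 188 [244 244 245 245 243 238 217 188 195 211 215 215 217 216] 258 [ 80  86  88 107 133 152 154 155 157 157 160 162 166 179 200 218 222 222
 222 222 222 222 220 221 220 219 220 219 219 217 218 219 218 219 219 218
 218 217 217 215 212 209 192 146  91  69  70  74]
w4 192 [112 111 112 111 113 117 135 153 159 159 158 159] 260 [ 46  53  57  59  69  86 103 111 112 111 112 113 114 118 123 136 156 165
 167 166 166 165 164 164 162 164 164 162 162 163 162 161 162 166 164 163
 161 161 159 156 138 103  62  46  48  52]
[3.27069900e+01 3.20544345e-02]
```

Emit:
servo_tool(motion=[[1, 0.06, 0.17, 0, 0], [1, 0.06, 0.17, -1, 0], [1, 0.06, 0.17, -2.5, 0], [1, 0.06, 0.17, -4, 0], [1, 0.06, 0.17, -5, 0], [1, 0.06, 0.17, -5.7, 0], [1, 0.06, 0.17, -6.4, 0], [1, 0.06, 0.17, -7, 0], [1, 0.06, 0.17, -7.4, 0], [1, 0.06, 0.17, -7.4, 0], [1, 0.06, 0.17, -7.4, 0]])

```text
time_s: 11.28
ee_pos: [0.5895, 0.1632, 0.3309]
eef_rot: [3.142, -0.0, 0.246]
force: [-1.3, 0.3, -3.9]
grip_width: 0.0213
grip_force: 30.0
```

Emit:
servo_tool(motion=[[1, 0, 0, -0.2, 0], [1, 0, 0, -0.4, 0], [1, 0, 0, -0.6, 0], [1, 0, 0, -0.7, 0], [1, 0, 0, -0.7, 0]])

```text
time_s: 11.9
ee_pos: [0.5894, 0.1632, 0.3236]
eef_rot: [-3.142, 0.0, 0.246]
force: [-0.5, 0.3, -4.0]
grip_width: 0.0217
grip_force: 30.0
```

Emit:
servo_tool(motion=[[1, 0, 0, -0.2, 0], [1, 0, 0, -0.4, 0], [1, 0, 0, -0.5, 0], [1, 0, 0, -0.6, 0], [1, 0, 0, -0.6, 0]])

```text
time_s: 12.52
ee_pos: [0.5896, 0.163, 0.3177]
eef_rot: [3.141, -0.001, 0.246]
force: [4.0, -4.3, -2.4]
grip_width: 0.0214
grip_force: 30.0
```

Emit:
servo_tool(motion=[[1, 0.05, -0.05, 0, 0], [1, 0.05, -0.05, 0, 0], [1, 0.05, -0.05, 0, 0]])

```text
time_s: 12.9
ee_pos: [0.5899, 0.1628, 0.3176]
eef_rot: [-3.142, 0.0, 0.246]
force: [1.6, -2.1, -2.9]
grip_width: 0.0217
grip_force: 30.0
```

Emit:
servo_tool(motion=[[1, 0.05, -0.07, 0, 0], [1, 0.05, -0.07, -0.1, 0], [1, 0.05, -0.07, -0.2, 0], [1, 0.05, -0.07, -0.3, 0], [1, 0.05, -0.07, -0.3, 0]])

```text
time_s: 13.52
ee_pos: [0.5904, 0.1621, 0.3145]
eef_rot: [-3.142, 0.0, 0.246]
force: [1.1, -0.2, -3.0]
grip_width: 0.0216
grip_force: 30.0
```

Emit:
servo_tool(motion=[[1, 0, 0, -0.1, 0], [1, 0, 0, -0.2, 0], [1, 0, 0, -0.25, 0], [1, 0, 0, -0.3, 0], [1, 0, 0, -0.3, 0]])

```text
time_s: 14.15
ee_pos: [0.5904, 0.1621, 0.3116]
eef_rot: [-3.142, 0.0, 0.246]
force: [-0.2, 0.5, -3.2]
grip_width: 0.0211
grip_force: 30.0
```

Emit:
servo_tool(motion=[[1, 0, 0, -0.03, 0], [1, 0, 0, -0.06, 0], [1, 0, 0, -0.08, 0], [1, 0, 0, -0.08, 0]])

```text
time_s: 14.65
ee_pos: [0.5905, 0.162, 0.311]
eef_rot: [3.142, -0.0, 0.246]
force: [0.9, -0.2, -1.6]
grip_width: 0.0214
grip_force: 30.0
```

Emit:
servo_tool(motion=[[0.5, 0, 0, 0, 0], [0.5, 0, 0, 0, 0], [0.5, 0, 0, 0, 0], [0.5, 0, 0, 0, 0], [0.5, 0, 0, 1, 0], [0.5, 0, 0, 3, 0], [0.5, 0, 0, 5, 0], [0.5, 0, 0, 7, 0], [0.5, 0, 0, 8, 0], [1, 0, 0, 8, 0], [1, 0, 0, 8, 0], [1, 0, 0, 8, 0], [1, 0, 0, 8, 0], [1, 0, 0, 8, 0], [1, 0, 0, 8, 0], [1, 0, 0, 8, 0]])

```text
time_s: 16.65
ee_pos: [0.5904, 0.162, 0.3909]
eef_rot: [-3.142, 0.0, 0.246]
force: [0.7, 0.1, 0.1]
grip_width: 0.0005
grip_force: 0.0
```

```bash
python3 - <<'E'
from h import *
w=shot('wrist');o=ctrl.get_obs();print(o['ee_pos'],o['eef_rot'],o['force'],o['grip_width'])
b=shot('scene')
A=cv2.resize(w['image'][110:350,180:460],(560,480))
C=cv2.resize(b['image'][150:220,345:425],(230,200),interpolation=cv2.INTER_CUBIC)
q=np.zeros((480,800,3),np.uint8);q[:,:560]=A;q[200:400,565:795]=C
cv2.imwrite('pics/w5.png',q[:,:,::-1])
E
```

```text
[0.59041909 0.16204613 0.39085224] [-3.14158696e+00 -1.80087330e-05  2.45819523e-01] [-0.01552206 -0.57045769  0.69789849] 0.0006171976649796163
```

View pics/w5.png

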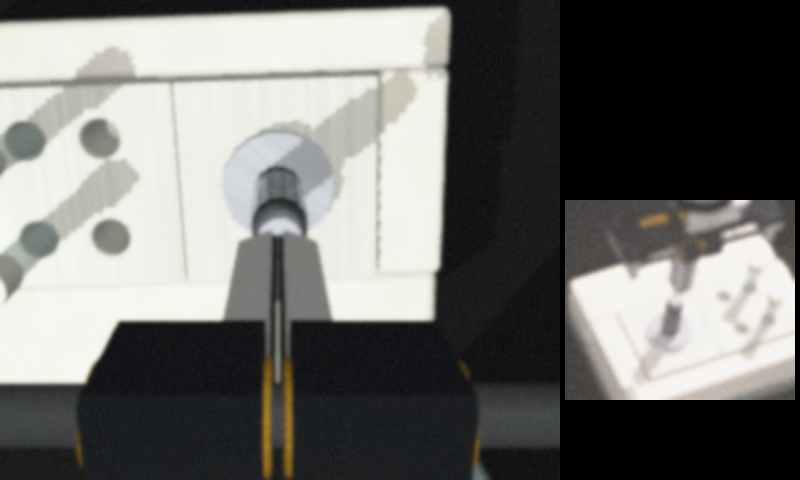

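The gauge is upright and home, with the flange at about (319,201), and the closed fingers are centred over the button.

Emit:
servo_tool(motion=[[1, 0, 0, -0.8, 0], [1, 0, 0, -1.5, 0], [1, 0, 0, -1.9, 0], [1, 0, 0, -2.1, 0], [1, 0, 0, -2.3, 0], [1, 0, 0, -2.4, 0], [1, 0, 0, -2.4, 0]])

```text
time_s: 17.62
ee_pos: [0.5905, 0.162, 0.3676]
eef_rot: [3.142, -0.001, 0.246]
force: [-0.4, -0.7, 5.9]
grip_width: 0.0006
grip_force: 2.9
```

Emit:
servo_tool(motion=[[1, 0, 0, -0.1, 0], [1, 0, 0, -0.2, 0], [1, 0, 0, -0.28, 0], [1, 0, 0, -0.32, 0], [1, 0, 0, -0.32, 0]])

```text
time_s: 18.25
ee_pos: [0.5905, 0.1621, 0.3647]
eef_rot: [3.142, -0.002, 0.246]
force: [-1.8, -0.1, 7.8]
grip_width: 0.0007
grip_force: 3.6
```

Emit:
servo_tool(motion=[[1, 0, 0, -0.06, 0], [1, 0, 0, -0.1, 0], [1, 0, 0, -0.1, 0]])

```text
time_s: 18.62
ee_pos: [0.5905, 0.1621, 0.364]
eef_rot: [3.142, -0.002, 0.246]
force: [-1.4, -0.7, 8.7]
grip_width: 0.0008
grip_force: 4.5
```

Emit:
servo_tool(motion=[[1, 0, 0, -0.06, 0], [1, 0, 0, -0.1, 0], [1, 0, 0, -0.1, 0]])

```text
time_s: 19.0
ee_pos: [0.5905, 0.1621, 0.3634]
eef_rot: [-3.142, -0.003, 0.246]
force: [-2.6, 1.0, 12.5]
grip_width: 0.0008
grip_force: 5.9
```

Emit:
servo_tool(motion=[[1, 0, 0, -0.05, 0], [1, 0, 0, -0.07, 0], [1, 0, 0, -0.07, 0]])

```text
time_s: 19.38
ee_pos: [0.5905, 0.1621, 0.3632]
eef_rot: [3.142, -0.003, 0.246]
force: [-2.9, -1.0, 15.3]
grip_width: 0.0004
grip_force: 7.8
```

Emit:
servo_tool(motion=[[1, 0, 0, -0.01, 0], [1, 0, 0, -0.01, 0], [1, 0, 0, -0.01, 0], [1, 0, 0, -0.01, 0], [1, 0, 0, -0.01, 0], [1, 0, 0, -0.01, 0], [1, 0, 0, -0.01, 0]])

```text
time_s: 20.25
ee_pos: [0.5905, 0.1621, 0.3632]
eef_rot: [3.142, -0.004, 0.246]
force: [-2.2, 0.4, 15.3]
grip_width: 0.0004
grip_force: 8.0
```

Emit:
servo_tool(motion=[[1, 0, 0, 0.15, 0], [1, 0, 0, 0.3, 0], [1, 0, 0, 0.5, 0], [1, 0, 0, 0.8, 0], [1, 0, 0, 1.2, 0], [1, 0, 0, 2, 0], [0.5, 0, 0, 3, 0], [0.5, 0, 0, 3, 0], [0.5, 0, 0, 3, 0], [0.5, 0, 0, 3, 0], [0.5, 0, 0, 3, 0]])

```text
time_s: 21.62
ee_pos: [0.5904, 0.162, 0.3906]
eef_rot: [-3.142, 0.0, 0.246]
force: [-0.3, 0.3, -0.0]
grip_width: 0.0455
grip_force: 0.0
```

Emit:
servo_tool(motion=[[0.5, 0, 0, -1.5, 0], [0.5, 0, 0, -3.5, 0], [0.5, 0, 0, -5.5, 0], [0.5, 0, 0, -7, 0], [0.5, 0, 0, -7.8, 0], [0.5, 0, 0, -7.8, 0], [0.5, 0, 0, -7.8, 0], [1, 0, 0, -7.8, 0], [1, 0, 0, -7.8, 0], [1, 0, 0, -7.8, 0], [1, 0, 0, -7.8, 0], [1, 0, 0, -7.8, 0]], squeeze=30)

```text
time_s: 23.12
ee_pos: [0.5905, 0.1619, 0.313]
eef_rot: [3.141, -0.0, 0.246]
force: [-0.0, -2.2, 1.1]
grip_width: 0.0214
grip_force: 30.0
```

Emit:
servo_tool(motion=[[1, 0, -0.03, 0, 0], [1, 0, -0.03, 0, 0], [1, 0, -0.03, 0, 0]])

```text
time_s: 23.5
ee_pos: [0.5905, 0.1618, 0.313]
eef_rot: [-3.141, -0.0, 0.246]
force: [-0.2, 0.6, 2.9]
grip_width: 0.0213
grip_force: 30.0
```

Emit:
servo_tool(motion=[[1, 0, 0, 0.1, 0], [1, 0, 0, 0.3, 0], [1, 0, 0, 0.5, 0], [1, 0, 0, 0.5, 0]])

```text
time_s: 24.0
ee_pos: [0.5904, 0.1617, 0.3179]
eef_rot: [-3.142, 0.0, 0.246]
force: [-0.1, -0.9, -3.5]
grip_width: 0.0214
grip_force: 30.0
```

Emit:
servo_tool(motion=[[1, 0, 0, 0.3, 0], [1, 0, 0, 0.7, 0], [1, 0, 0, 1.1, 0], [1, 0, 0, 1.5, 0], [1, 0, 0, 1.9, 0], [1, 0, 0, 2.3, 0], [1, 0, 0, 2.8, 0], [1, 0, 0, 3.3, 0], [1, 0, 0, 4, 0], [1, 0, 0, 5, 0], [1, 0, 0, 6, 0], [1, 0, 0, 7, 0], [1, 0, 0, 8, 0], [1, 0, 0, 8.7, 0], [1, 0, 0, 8.7, 0], [1, 0, 0, 8.7, 0]])

```text
time_s: 26.0
ee_pos: [0.5904, 0.1617, 0.4044]
eef_rot: [-3.142, 0.001, 0.246]
force: [-0.2, 0.5, -3.7]
grip_width: 0.0216
grip_force: 30.0
```

Emit:
servo_tool(motion=[[1, 0, -2, 0, 0], [1, 0, -6, 0, 0], [1, -0.3, -11, 0, 0], [1, -0.6, -16, 0, 0], [1, -1, -21, 0, 0], [1, -1.38, -26, 0, 0], [1, -1.38, -31, 0, 0], [1, -1.38, -34, 0, 0], [1, -1.38, -35.3, 0, 0], [1, -1.38, -35.6, 0, 0], [1, -1.38, -35.6, 0, 0], [1, -1.38, -35.6, 0, 0], [1, -1.38, -35.6, -2, 0], [1, -1.38, -35.6, -4, 0], [1, -1.38, -35.6, -6, 0], [1, -1.38, -35.6, -7, 0], [1, -1.38, -35.6, -7.3, 0], [1, -1.38, -35.6, -7.3, 0], [1, -1.38, -35.6, -7.3, 0]])

```text
time_s: 28.38
ee_pos: [0.5767, -0.1942, 0.3326]
eef_rot: [3.141, -0.001, 0.246]
force: [0.3, 0.1, -3.8]
grip_width: 0.0217
grip_force: 30.0
```

```bash
python3 - <<'E'
from h import *
w=shot('wrist','w6.png');o=ctrl.get_obs();print(o['ee_pos'],o['force'])
cv2.imwrite('pics/w6c.png',cv2.resize(w['image'][100:350,170:470],None,fx=2.4,fy=2.4,interpolation=cv2.INTER_CUBIC)[:,:,::-1])
E
```

```text
[ 0.57667723 -0.19425336  0.33249379] [-0.86654035 -0.05065181 -3.70172823]
```

View pics/w6c.png

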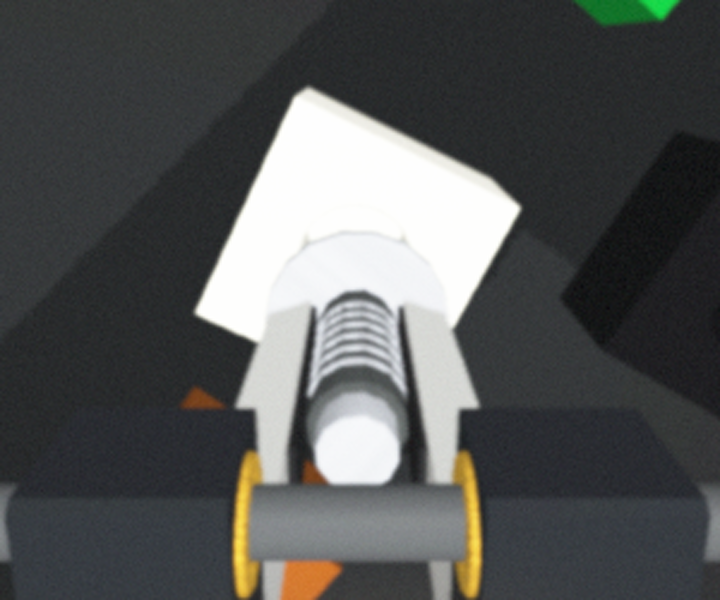

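The gauge hangs over the stand's hole. Opposite corners of the stand top are at crop (195,313) and (520,208), and the flange's top edge is at (357,232). I'll check the centring.

```bash
python3 - <<'E'
from h import *
w=shot('wrist');o=ctrl.get_obs()
M=R.from_euler('xyz',o['eef_rot']).as_matrix();t=o['ee_pos']
f=lambda u,v,z:(M.T@(onz(w,170+(u+.5)/2.4-.5,100+(v+.5)/2.4-.5,z)-t))[:2]*1000
l,r,tp=f(195,313,.06),f(520,208,.06),f(302,97,.06)
print(l,r,tp,'ctr',(l+r)/2,np.linalg.norm(l-r),np.linalg.norm(tp-l),np.linalg.norm(tp-r))
print('flange',f(357,232,t[2]-.2165+.006)-[27,0],'hole far edge',f(356,201,.06)-[21,0])
E
```

```text
[-21.35399585 -61.3499442 ] [19.36211585 59.28285098] [ 59.06132825 -19.23598738] ctr [-0.99594    -1.03354661] 127.31878504426551 90.77560085343264 87.98429088662428
flange [-0.52298288 -0.01381535] hole far edge [ 0.95994932 -0.38144608]
```

Emit:
servo_tool(motion=[[1, 0, 0.05, -0.5, 0], [1, 0, 0.05, -1.2, 0], [1, 0, 0.05, -1.9, 0], [1, 0, 0.05, -2.5, 0], [1, 0, 0.05, -3, 0], [1, 0, 0.05, -3.5, 0], [1, 0, 0.05, -4, 0], [1, 0, 0.05, -4.5, 0], [1, 0, 0.05, -5, 0], [1, 0, 0.05, -5.2, 0], [1, 0, 0.05, -5.2, 0], [1, 0, 0.05, -5.2, 0]])

```text
time_s: 29.98
ee_pos: [0.5767, -0.1938, 0.2801]
eef_rot: [3.141, -0.0, 0.246]
force: [0.3, -0.2, -4.0]
grip_width: 0.0215
grip_force: 30.0
```

Emit:
servo_tool(motion=[[1, 0, 0, -0.1, 0], [1, 0, 0, -0.2, 0], [1, 0, 0, -0.28, 0], [1, 0, 0, -0.34, 0], [1, 0, 0, -0.34, 0], [1, 0, 0, -0.34, 0]])

```text
time_s: 30.72
ee_pos: [0.5767, -0.1937, 0.2769]
eef_rot: [3.141, -0.0, 0.246]
force: [-1.9, 3.0, 3.2]
grip_width: 0.0213
grip_force: 30.0
```

Emit:
servo_tool(motion=[[0.5, 0, 0, 0, 0], [0.5, 0, 0, 0, 0], [0.5, 0, 0, 0, 0], [0.5, 0, 0, 0, 0], [0.5, 0, 0, 1, 0], [0.5, 0, 0, 3, 0], [0.5, 0, 0, 6, 0], [0.5, 0, 0, 9, 0], [0.5, 0, 0, 12, 0], [0.5, 0, 0, 13, 0], [0.5, 0, 0, 13, 0], [0.5, 0, 0, 13, 0]])

```text
time_s: 32.22
ee_pos: [0.5766, -0.1938, 0.4051]
eef_rot: [-3.14, 0.002, 0.246]
force: [0.6, -0.2, -0.1]
grip_width: 0.047
grip_force: 0.0
```

```bash
python3 - <<'E'
from h import *
w=shot('wrist','w7.png');o=ctrl.get_obs();print(o['ee_pos'],o['force'])
im=w['image'].astype(int);b=im[:,:,2]-im[:,:,0]
m=np.zeros(b.shape,np.uint8);m[140:225,270:370]=(b[140:225,270:370]>3)&(im[140:225,270:370].sum(2)>250)
cs,_=cv2.findContours(m,0,2);h=cv2.convexHull(max(cs,key=cv2.contourArea));e=cv2.fitEllipse(h);print(e,onz(w,*e[0],.066))
# button top: bright face edges along columns, expected row
print('pred btn',proj(w,onz(w,*e[0],.066)+[0,0,.068]))
g=cv2.cvtColor(w['image'],cv2.COLOR_RGB2GRAY)
u=int(e[0][0]);print(g[180:220,u-1:u+2].mean(1).astype(int)); v=int(proj(w,onz(w,*e[0],.066)+[0,0,.068])[1]);print(v,g[v-2,u-20:u+21])
E
```

```text
[ 0.57661707 -0.19375459  0.40515023] [ 0.5395743 -0.2240898 -0.6757352]
((318.58502197265625, 190.44859313964844), (45.143760681152344, 48.7840461730957), 3.768692970275879) [ 0.57571343 -0.19370812  0.066     ]
pred btn (np.float64(318.5189483027345), np.float64(208.46014316982271))
[179 151 112 110 127 138 133 132 137 127 127 124  94  63  59  69  88 113
 131 153 177 188 191 191 190 189 189 188 188 187 187 186 186 183 183 181
 194 209 221 224]
208 [224 222 212 202 196 191 183 183 175 151 106 104 144 174 183 187 189 189
 190 191 190 188 189 185 189 189 185 184 176 158 119  93 119 162 180 179
 183 193 207 216 224]
```

The gauge stands upright in its stand. The flange is the right size and centred, and the button is at row 208, as predicted.

```bash
python3 -c "
from station import ctrl
print(ctrl.hand_in())"
```

```text
the job is handed in; nothing more can be done
None
```

I gauged the bore (button held at its stop with about 15 N for about 1 s), drew the gauge straight out, and put it back upright in the white stand, released; handed in at about 32 s, though I couldn't see the plungers, so the reading itself is unconfirmed.

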